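# Final crisscross round on a dust-filter cover

### The arm

A 6-joint arm with a two-finger parallel gripper is mounted at the origin on the work surface. World frame = base frame: x ahead of the robot, y to its left, z up, the work surface at z = 0. Lengths are in m, angles in rad, forces in N, time in s.
With the tool pointing down it reaches from about 0.3 to 0.75 m from the base axis. Payload 8.5 kg.
Tool frame: the origin (TCP) lies at the very end of the fingers, on their centre line; the grasp point (between the pads) lies ctrl.tcp_to_grasp behind it (ctrl.tcp_to_grasp is the distance from the TCP to the grasp point, in m); x points along the fingers, y is the direction in which the jaws open and shut, and the axes are right-handed (so a half turn about x gives the same grasp; the last joint's range is limited). The gripper opens to 85 mm and grips with 20 to 120 N. Pads are 22 mm wide; open, the fingers measure 114 mm over their backs; the gripper's body (76 mm by 85 mm) begins 54 mm behind the grasp point. The pads swing forward as they close: fully open they stand 13 mm farther back than shut.
Start: joints at [1.056, 0.381, 1.297, -0, 1.464, -0.215], TCP at [0.162, 0.525, 0.231] pointing down, gripper open.
Joint ranges: [-3.11, 3.11], [-0.89, 2.33], [0.22, 2.48], [-1.42, 4.56], [0.17, 2.85], [-2.88, 2.88]. Speed limits (rad/s): [2.39, 2.39, 3.14, 3.14, 3.14, 3.14].

### API

Orientations are given as a rotation vector (axis times angle).
In Python, from bench import ctrl gives the robot as it stands. The module is installed in compiled form; this text tells all that it offers.
- The arm moves only by the shell command python3 -m handwheel 'ROWS' [FORCE]. ROWS is JSON, a list of rows, each a list of 3 entries, a list of its own where there are three numbers: the shift along the tool's x, y, z in m, then the turn, a rotation vector about the tool's x, y, z in rad, then the opening, from 0 (shut) to 1 (fully open). A call has exactly 8 rows; each row is the pose to reach, as a shift and turn from the pose commanded when the call began, along the tool's axes at that moment; what a row does not reach only later rows make up. A row lasts 1/12 s, in which the tool goes at most 41.7 mm and 7.16 degrees, less where a joint would pass 70% of its speed; a pose out of reach is approached as far as the arm can. A call with a gripper value outside its range is refused whole. The fingers move at their own pace and stop on an object; FORCE is the grip in N (left out, the last holds). Time passes only in rows, so rows that repeat a pose let the fingers close, or fill a call up. It gives the time, the measured TCP pose, the force and the opening at its end, in the units of the state.
- ctrl.sense(): the state, without advancing time (a new reading comes with each control period).
- ctrl.grab_frame(name): name is "scene" or "side" or "wrist"; returns a dict with "pixels" (420x560x3 uint8, blue, green, red), "z_map" (420x560 float32, m along the optical axis (not along the pixel's ray), 0 where there is no reading), "camera_matrix" (3x3 intrinsics, pixels), "origin" and "attitude" of the camera in the world. Camera axes: x right, y up, looking along -z (the intrinsics and any distortion apply to the point x, -y, -z); pixel columns grow to the right and rows downward; lengths in m; the calibration is good to about 2 mm. A picture is of the moment at which its call begins.
- ctrl.sign_off(): hands the job in, once; it reports no verdict.
The state is a dict: "t": time; "joint_pos": joint angles; "joint_vel": joint speeds; "joint_efforts": joint torques, N m; "tcp_pos": TCP position; "tool_rot": TCP orientation; "force": force on the tool from outside, world axes, zero at the start; "ft_torque": the same for the moment, N m; "grip_width": finger opening in m.
Only numpy, scipy, OpenCV 4.12 (cv2) and the standard library are available. Lean on these libraries where they do the work, as an engineer would, in place of code of your own. Each camera call takes 0.05 s, during which the arm holds its last target. There are 200 camera calls.

### The job

The square cover of the leather-dust filter is held by four black thumbscrews; the first round of tightening is done and the final round has just begun: one screw is already home, its white pointer on the red line at its corner. Finish the round crisscross: first turn the screw diagonally opposite the tight one clockwise until it is home, and only then the remaining two, so that the cover sits flat with all four white pointers on their red lines.

Things in the scene. Friction and masses are not known exactly. Their poses are not given: they have to be found in the camera images.
- cover_centre (a point): Centre of the top face of the square aluminium cover (190 x 190 x 10 mm) of a green filter box fixed to the bench; about 80 mm above the bench, up to 3 mm more and 1.5 degrees tilted while screws are loose. x, y along the cover's edges, z up; a pipe stub leaves the box at -x (to 140 mm out). Black thumbscrews stand at x = +-60, y = +-60 mm; red lines run from them out to the corners.
- screw_a (a joint): Thumbscrew at (+60, +60) mm from cover_centre, in its frame; already tight (1.25 to 1.3). Turn in rad, clockwise seen from above, 0 loose to 1.3 home at a firm stop. At 1.3 its bar lies on the diagonal, white pointer outward on the red line (45 degrees from the cover's x towards y); at q the pointer is 1.3 - q rad counter-clockwise of that.
- screw_b (a joint): Like screw_a, at (+60, -60) mm, pointer at -45 degrees when home; starts at 0.05 to 0.4. Each thumbscrew is a disc of radius 20 mm, its top 12 mm above the cover, with an upright bar 42 mm long and 14 mm wide, from 12 to 44 mm above the cover; white on half of its top and one end: the pointer. Grip across the 14 mm, 25 to 40 mm above the cover.
- screw_c (a joint): Like screw_b, at (-60, -60) mm, diagonally opposite screw_a; pointer at -135 degrees when home; starts at 0.05 to 0.4. All screws turn stiffly (about 0.1 N m) and stay where they are left; the cover comes down by 3 mm or less at a corner as its screw is turned home.
- screw_d (a joint): Like screw_b, at (-60, +60) mm, pointer at 135 degrees when home; starts at 0.05 to 0.4.

How it is judged:
On the way:
1. the screw opposite the tight one is home while the other two are still part-way and the tight one is still tight (value of joint each of screw_c, screw_a above 1.1 rad and value of joint each of screw_b, screw_d below 0.7 rad), for 0.2 s.
At the end, for the whole second after the job is handed in: All four screws are home (within 0.2 rad, about 11 degrees, of their stops) and the cover sits flat within half a degree (value of joint each of screw_a, screw_b, screw_c, screw_d above 1.1 rad and angle between cover_centre's own z axis and vertical below 0.0087 rad); the robot touches nothing.
It fails at once if one of the last two screws is tightened before the screw opposite the tight one is home (value of joint screw_c below 1.05 rad and value of joint any of screw_b, screw_d above 0.8 rad).
It also fails if it takes over 48 s, if anything falls off the work surface, if the arm or the gripper's body presses on something with over 40 N, if the wrist force passes 120 N, or if a joint passes its speed limit or range.

## Working session

There is one attempt and no reset: what is moved stays moved. The work goes in short steps, Python scripts to look and compute and a shell command to move; the robot and the scene stay as the last step left them, time stands still between calls to the robot, and variables do not carry over. Pictures are saved under pics/ and viewed, about 8 in all and at most 12, crops included, and the job is handed in when it is done.

```bash
mkdir -p pics
cat > h.py <<'E'
import numpy as np,cv2
from scipy.spatial.transform import Rotation as R
from bench import ctrl
def pts(f):
    z=f["z_map"];K=np.array(f["camera_matrix"]);v,u=np.mgrid[:z.shape[0],:z.shape[1]]
    p=np.stack([(u-K[0,2])/K[0,0]*z,-(v-K[1,2])/K[1,1]*z,-z],-1)
    A=np.array(f["attitude"]);A=A if A.shape==(3,3) else R.from_rotvec(A).as_matrix()
    return p@A.T+np.array(f["origin"])
E
python3 - <<'E'
from h import *
for n in ["scene","wrist"]:
    f=ctrl.grab_frame(n);cv2.imwrite(f"pics/{n}0.png",f["pixels"]);np.savez(f"{n}0.npz",**f)
    print(n,f["origin"],f["attitude"],f["camera_matrix"])
s=ctrl.sense();print(s,ctrl.tcp_to_grasp)
E
```

```text
scene [0.84531811 0.34182808 0.61601799] [0.31948833 0.794739   2.24606344] [[433.2639915    0.         272.89835195]
 [  0.         433.2639915  218.40857269]
 [  0.           0.           1.        ]]
wrist [0.09684437 0.54501596 0.37418259] [-0.23790256 -0.17382581  1.26335674] [[359.17656368   0.         279.80755318]
 [  0.         359.17656368 208.02918495]
 [  0.           0.           1.        ]]
{'t': 0.1, 'joint_pos': array([ 1.05568761e+00,  3.81156879e-01,  1.29814488e+00,  2.30910686e-06,
        1.46357314e+00, -2.15289872e-01]), 'joint_vel': array([ 0.00171993, -0.00152327, -0.00116427, -0.00036445, -0.00127485,
        0.00125393]), 'joint_efforts': array([ 3.75408898e-03, -4.49222302e+01, -2.31652862e+01, -1.56884985e-04,
        3.68572059e-03,  1.21229644e-05]), 'tcp_pos': array([0.16231349, 0.52524701, 0.23077186]), 'tool_rot': array([ 0.23438982,  1.5584172 , -0.23627576]), 'force': array([-0.30687683,  0.82997629,  0.0498508 ]), 'ft_torque': array([-0.01828167, -0.00915045, -0.02203459]), 'grip_width': 0.08583238998663904} 0.0187
```

View pics/scene0.png

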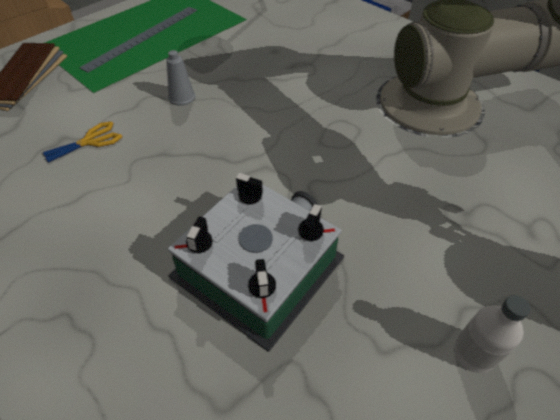

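View pics/wrist0.png

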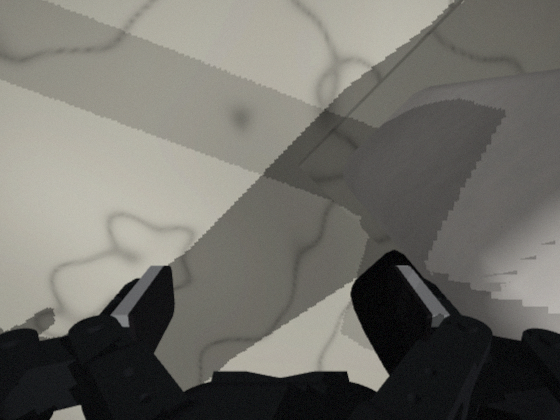

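The scene camera shows the cover centred near (255,238), with the pipe stub at (302,202), which marks −x. So a=(262,280) with its pointer on the red line, b=(200,237), c=(250,187) and d=(312,225). The wrist view shows only the bench and the fingers.

Run:
```python
from h import *
f=dict(np.load("scene0.npz"));P=pts(f);img=f["pixels"];hsv=cv2.cvtColor(img,cv2.COLOR_BGR2HSV)
v,u=np.mgrid[:420,:560];roi=(u>165)&(u<345)&(v>165)&(v<335)
top=roi&(P[...,2]>.07)&(P[...,2]<.09)
c=P[top][:,:2].astype(np.float32);print("cover rect",top.sum(),cv2.minAreaRect(c),"z",np.median(P[top][:,2]))
m=(roi&(P[...,2]>.112)).astype(np.uint8)
n,l,st,ce=cv2.connectedComponentsWithStats(m)
for i in range(1,n):
    if st[i,4]<25: continue
    q=P[(l==i)];g=img[l==i].max(1);t=q[:,2]>np.percentile(q[:,2],90)-.006
    w=q[t&(g>110)][:,:2].mean(0);b=q[t&(g<80)][:,:2].mean(0)
    mm=q[:,:2];r=cv2.minAreaRect(mm[t].astype(np.float32))
    print(ce[i],st[i,4],q.mean(0).round(4),"zmax",np.percentile(q[:,2],95).round(4),"rect",r,"w",w,"b",b,"ang",np.degrees(np.arctan2(*(w-b)[::-1])))
red=roi&((hsv[...,0]<8)|(hsv[...,0]>172))&(hsv[...,1]>150)&(hsv[...,2]>70)
n,l,st,ce=cv2.connectedComponentsWithStats(red.astype(np.uint8))
for i in range(1,n):
    if st[i,4]>6: print("red",ce[i],P[l==i].mean(0).round(4),st[i,4])
pp=P[roi&(P[...,2]>.02)&(P[...,2]<.07)&(u>290)&(v<212)];print("pipe",len(pp),pp.mean(0))
```

```text
cover rect 10760 ((0.591584324836731, 0.04284699261188507), (0.191200390458107, 0.1912790983915329), 7.804727077484131) z 0.08177790790367906
[248.33440514 181.90996785] 311 [ 0.545  -0.0191  0.1257] zmax 0.1275 rect ((0.6808358430862427, 0.15892574191093445), (0.4903450608253479, 0.039903607219457626), 52.68767547607422) w [ 0.54862105 -0.02789096] b [ 0.54071523 -0.01655449] ang -55.10885010123935
[311.41438356 218.07191781] 292 [0.5288 0.0986 0.125 ] zmax 0.1274 rect ((0.6800805330276489, 0.20815536379814148), (0.42449554800987244, 0.02215445041656494), 35.98435592651367) w [0.51422397 0.0920091 ] b [0.53593951 0.10134382] ang -156.73889072267573
[196.25364431 230.36734694] 343 [0.663  0.0007 0.1296] zmax 0.1286 rect ((0.7539023160934448, 0.1549815833568573), (0.4148423373699188, 0.03129934147000313), 59.61481475830078) w [0.66976739 0.00181725] b [ 0.65681153 -0.00227821] ang 17.542170282542827
[260.95412844 274.22324159] 327 [0.6464 0.115  0.1246] zmax 0.1259 rect ((0.7347908020019531, 0.220967099070549), (0.327191025018692, 0.015514373779296875), 50.27187728881836) w [0.64921774 0.12014335] b [0.6424555  0.10878981] ang 59.22168905994963
red [328.42105263 230.15789474] [0.5011 0.1124 0.0827] 19
red [180.5 246.1] [ 0.6811 -0.0253  0.0831] 20
red [264.08108108 304.32432432] [0.6588 0.1323 0.0806] 37
pipe 317 [0.46424871 0.02745901 0.0560656 ]
```

```bash
cat >> h.py <<'E'
C=np.array([.5916,.0428]);Y=np.radians(7.8)
def scr(n,C=C,Y=Y):
    s=dict(a=(1,1),b=(1,-1),c=(-1,-1),d=(-1,1))[n];c,k=np.cos(Y),np.sin(Y)
    return C+.06*np.array([c*s[0]-k*s[1],k*s[0]+c*s[1]])
def plan(xy,z,bar):
    "shift in tool axes, and x turn, to stand at xy,z with jaws across a bar at world angle bar (deg)"
    s=ctrl.sense();M=R.from_rotvec(s["tool_rot"]).as_matrix()
    jy=np.degrees(np.arctan2(M[1,1],M[0,1]))
    d=M.T@(np.array([*xy,z])-s["tcp_pos"])
    down=np.degrees(np.arccos(-M[2,0]))
    turn=[-(bar+k-jy+180)%360-180 for k in (90,-90)]
    turn=[((-(bar+k-jy))+180)%360-180 for k in (90,-90)]
    print("t",s["t"],"tcp",s["tcp_pos"].round(4),"jaw deg",jy.round(2),"off-down",down.round(2),"shift",d.round(4),"turn x",[(round(t,1),round(np.radians(t),3)) for t in turn],"j6",s["joint_pos"][5].round(3),"F",s["force"].round(1),"w",s["grip_width"].round(4))
E
python3 - <<'E'
from h import *
for n in "abcd": print(n,scr(n))
plan(scr("c"),.22,-55)
s=ctrl.sense();print(R.from_rotvec(s["tool_rot"]).as_matrix().round(3))
E
```

```text
a [0.64290194 0.1103878 ]
b [ 0.6591878  -0.00850194]
c [ 0.54029806 -0.0247878 ]
d [0.5240122  0.09410194]Traceback (most recent call last):
  File "<stdin>", line 3, in <module>
  File "h.py", line 21, in plan
    print("t",s["t"],"tcp",s["tcp_pos"].round(4),"jaw deg",jy.round(2),"off-down",down.round(2),"shift",d.round(4),"turn x",[(round(t,1),round(np.radians(t),3)) for t in turn],"j6",s["joint_pos"][5].round(3),"F",s["force"].round(1),"w",s["grip_width"].round(4))
                                                                                                                                                                                                                                            ^^^^^^^^^^^^^^^^^^^^^
AttributeError: 'float' object has no attribute 'round'
```

```bash
sed -i 's/s\["grip_width"\].round(4)/round(s["grip_width"],4)/; /(bar+k-jy+180)%360-180 for/d' h.py
python3 - <<'E'
from h import *
plan(scr("c"),.22,-55)
s=ctrl.sense();print(R.from_rotvec(s["tool_rot"]).as_matrix().round(3))
E
```

```text
t 0.1 tcp [0.1623 0.5252 0.2308] jaw deg 72.82 off-down 0.07 shift [ 0.0111 -0.4138  0.5236] turn x [(np.float64(37.8), np.float64(0.66)), (np.float64(-142.2), np.float64(-2.481))] j6 -0.215 F [-0.3  0.8  0. ] w 0.0858
[[-0.001  0.295  0.955]
 [-0.001  0.955 -0.295]
 [-1.    -0.001 -0.   ]]
```

```bash
python3 -m handwheel '[[[0,-0.02,0.025],[0.04,0,0],1],[[0,-0.045,0.055],[0.08,0,0],1],[[0,-0.07,0.085],[0.12,0,0],1],[[0,-0.095,0.115],[0.16,0,0],1],[[0,-0.12,0.145],[0.2,0,0],1],[[0,-0.145,0.175],[0.24,0,0],1],[[0,-0.17,0.205],[0.29,0,0],1],[[0,-0.195,0.235],[0.33,0,0],1]]' 40; python3 -c "
from h import *
plan(scr('c'),.22,-55)"
```

```text
t: 0.77
tcp_pos: [0.3298, 0.268, 0.2312]
tool_rot: [0.495, 1.514, -0.495]
force: [1.1, -0.0, 0.4]
grip_width: 0.0854
t 0.7667 tcp [0.3298 0.268  0.2312] jaw deg 53.79 off-down 0.01 shift [ 0.0112 -0.1119  0.3428] turn x [(np.float64(18.8), np.float64(0.328)), (np.float64(-161.2), np.float64(-2.814))] j6 -0.537 F [ 1.1 -0.   0.4] w 0.0854
```

```bash
python3 -m handwheel '[[[0,-0.013,0.038],[0.04,0,0],1],[[0,-0.026,0.076],[0.08,0,0],1],[[0,-0.039,0.114],[0.12,0,0],1],[[0,-0.052,0.152],[0.16,0,0],1],[[0,-0.065,0.19],[0.2,0,0],1],[[0,-0.078,0.228],[0.24,0,0],1],[[0,-0.091,0.266],[0.29,0,0],1],[[0,-0.1,0.3],[0.33,0,0],1]]'
python3 - <<'E'
from h import *
plan(scr('c'),.22,-55)
f=ctrl.grab_frame("wrist");cv2.imwrite("pics/w1.png",f["pixels"]);np.savez("w1.npz",**f);print(f["origin"])
E
```

```text
t: 1.43
tcp_pos: [0.5137, 0.0098, 0.2311]
tool_rot: [0.751, 1.437, -0.752]
force: [0.9, 0.9, -0.2]
grip_width: 0.0855
t 1.4333 tcp [0.5137 0.0098 0.2311] jaw deg 34.8 off-down 0.03 shift [0.011  0.0022 0.0436] turn x [(np.float64(-0.2), np.float64(-0.004)), (np.float64(179.8), np.float64(3.138))] j6 -0.819 F [ 0.9  0.9 -0.2] w 0.0855
[0.47481961 0.0657915  0.37449917]
```

View pics/w1.png

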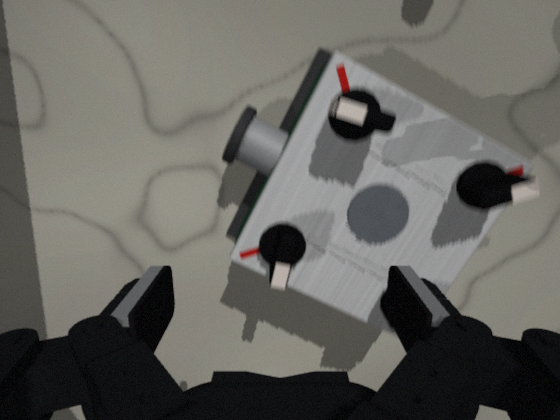

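The wrist view shows d at (355,113), a at (485,185) and c at (283,248), with c's white end pointing down in the image. b is hidden behind the finger.

```bash
cat >> h.py <<'E'
def look(name,f=None,save=None):
    f=f or ctrl.grab_frame(name)
    if save: cv2.imwrite(f"pics/{save}.png",f["pixels"])
    P=pts(f);img=f["pixels"];g=img.max(2)
    top=(P[...,2]>.072)&(P[...,2]<.088)&(np.hypot(P[...,0]-C[0],P[...,1]-C[1])<.14)
    r=cv2.minAreaRect(P[top][:,:2].astype(np.float32));print("cover",np.round(r[0],4),np.round(r[1],3),round(r[2],2))
    T=P[top];co=np.linalg.lstsq(np.c_[T[:,:2]-C,np.ones(len(T))],T[:,2],rcond=None)[0];print("tilt deg",np.degrees(np.hypot(*co[:2])).round(2),"zc",co[2].round(4))
    home=dict(a=45,b=-45,c=-135,d=135)
    for n in "abcd":
        s=scr(n);near=np.hypot(P[...,0]-s[0],P[...,1]-s[1])<.034
        m=near&(P[...,2]>.1195)&(P[...,2]<.133)
        if m.sum()<40: print(n,"hidden");continue
        q=P[m][:,:2];w=q[g[m]>120];b=q[g[m]<90]
        rr=cv2.minAreaRect(q.astype(np.float32))
        ev,ax=np.linalg.eigh(np.cov(q.T));a=ax[:,1];dv=(w.mean(0)-b.mean(0)) if len(w)>3 and len(b)>3 else a
        a=a*np.sign(a@dv);ang=np.degrees(np.arctan2(a[1],a[0]))
        off=(ang-np.degrees(Y)-home[n]+180)%360-180
        print(n,m.sum(),"z",np.median(P[m][:,2]).round(4),"mean",q.mean(0).round(4),"rect",np.round(rr[0],4),np.round(rr[1],3),"nom",s.round(4),"bar",ang.round(1),"q",(1.3-np.radians(off)).round(2))
    return f
E
python3 - <<'E'
from h import *
print("wrist");look("w",dict(np.load("w1.npz")))
print("scene");look("s",dict(np.load("scene0.npz")))
f=look("side",save="side0");plan(scr("c"),.22,-55)
E
```

```text
wrist
cover [0.5907 0.0426] [0.19 0.19] 7.61
tilt deg 1.08 zc 0.0835
a 1264 z 0.1255 mean [0.6404 0.1105] rect [0.6418 0.1106] [0.043 0.014] nom [0.6429 0.1104] bar 54.2 q 1.27
b hidden
c 1017 z 0.1271 mean [ 0.5387 -0.0228] rect [ 0.5395 -0.0239] [0.014 0.041] nom [ 0.5403 -0.0248] bar -68.3 q 0.27
d 1357 z 0.1271 mean [0.5224 0.0941] rect [0.5232 0.0946] [0.043 0.014] nom [0.524  0.0941] bar -161.7 q 0.33
scene
cover [0.5916 0.0428] [0.191 0.191] 7.8
tilt deg 1.36 zc 0.0821
a 292 z 0.1241 mean [0.6447 0.1129] rect [0.6435 0.1115] [0.042 0.014] nom [0.6429 0.1104] bar 53.2 q 1.29
b 269 z 0.1264 mean [ 0.6604 -0.0044] rect [ 0.6593 -0.0067] [0.043 0.015] nom [ 0.6592 -0.0085] bar 25.7 q 0.2
c 230 z 0.1255 mean [ 0.5424 -0.0224] rect [ 0.5414 -0.0232] [0.015 0.042] nom [ 0.5403 -0.0248] bar -67.9 q 0.26
d 234 z 0.1255 mean [0.5262 0.0967] rect [0.5248 0.0956] [0.042 0.014] nom [0.524  0.0941] bar -162.4 q 0.34
cover [0.5895 0.043 ] [0.192 0.191] 7.68
tilt deg 0.55 zc 0.0829
a 105 z 0.125 mean [0.6381 0.1082] rect [0.6402 0.1107] [0.042 0.014] nom [0.6429 0.1104] bar 54.2 q 1.27
b 145 z 0.1275 mean [ 0.6522 -0.01  ] rect [ 0.6556 -0.0076] [0.044 0.014] nom [ 0.6592 -0.0085] bar 25.1 q 0.21
c 249 z 0.1259 mean [ 0.5368 -0.0267] rect [ 0.5382 -0.0244] [0.015 0.043] nom [ 0.5403 -0.0248] bar -66.6 q 0.24
d 175 z 0.1258 mean [0.5191 0.0918] rect [0.5215 0.0944] [0.043 0.015] nom [0.524  0.0941] bar -164.2 q 0.38
t 1.5333 tcp [0.5152 0.0084 0.2303] jaw deg 34.67 off-down 0.04 shift [0.0103 0.0018 0.0416] turn x [(np.float64(-0.3), np.float64(-0.006)), (np.float64(179.7), np.float64(3.136))] j6 -0.818 F [-0.5  0.7  0.3] w 0.0855
```

All three cameras agree to about 2 mm: c is at (0.540, −0.024) with its bar at −68°. Now I'll align above it, using a half-open gripper.

```bash
python3 -c "
from h import *
plan((.5397,-.024),.15,-68)"; python3 -m handwheel '[[[0.005,0,0.01],[0.1,0,0],0.6],[[0.01,0,0.02],[0.2,0,0],0.6],[[0.03,0,0.03],[0.22,0,0],0.6],[[0.055,0.001,0.04],[0.22,0,0],0.6],[[0.08,0.001,0.041],[0.22,0,0],0.6],[[0.08,0.001,0.041],[0.22,0,0],0.6],[[0.08,0.001,0.041],[0.22,0,0],0.6],[[0.08,0.001,0.041],[0.22,0,0],0.6]]';  python3 - <<'E'
from h import *
plan((.5397,-.024),.098,-68)
f=ctrl.grab_frame("wrist");cv2.imwrite("pics/w2.png",f["pixels"])
E
```

```text
t 1.5333 tcp [0.5152 0.0084 0.2303] jaw deg 34.67 off-down 0.04 shift [0.0803 0.0018 0.0406] turn x [(np.float64(12.7), np.float64(0.221)), (np.float64(-167.3), np.float64(-2.92))] j6 -0.818 F [-0.5  0.7  0.3] w 0.0855
t: 2.2
tcp_pos: [0.5375, -0.0204, 0.1527]
tool_rot: [0.916, 1.368, -0.915]
force: [0.3, -0.0, -0.0]
grip_width: 0.0509
t 2.2 tcp [ 0.5375 -0.0204  0.1527] jaw deg 22.44 off-down 0.09 shift [0.0547 0.0006 0.0041] turn x [(np.float64(0.4), np.float64(0.008)), (np.float64(-179.6), np.float64(-3.134))] j6 -0.65 F [ 0.3 -0.  -0. ] w 0.0509
```

View pics/w2.png

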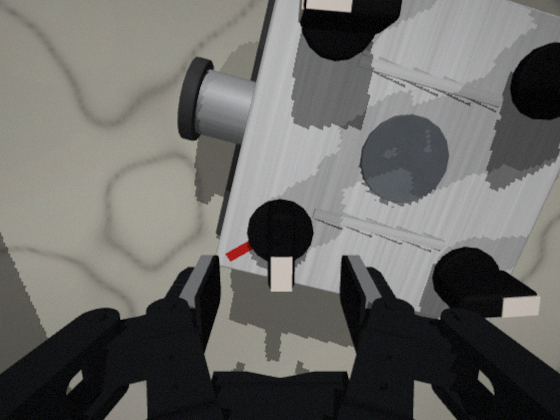

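The bar (281,268) is centred between the fingers (208 to 355). Next: descend and close.

```bash
python3 -m handwheel '[[[0.012,0.001,0.004],[0,0,0],0.6],[[0.026,0.001,0.004],[0,0,0],0.6],[[0.04,0.001,0.004],[0,0,0],0.6],[[0.054,0.001,0.004],[0,0,0],0.6],[[0.054,0.001,0.004],[0,0,0],0.3],[[0.054,0.001,0.004],[0,0,0],0],[[0.054,0.001,0.004],[0,0,0],0],[[0.054,0.001,0.004],[0,0,0],0]]' 40;  python3 -c "
from h import *
plan((.5397,-.024),.097,-127.3)"
```

```text
t: 2.92
tcp_pos: [0.5397, -0.0244, 0.0985]
tool_rot: [0.916, 1.368, -0.917]
force: [-0.9, -4.0, -1.1]
grip_width: 0.0132
t 2.9167 tcp [ 0.5397 -0.0244  0.0985] jaw deg 22.42 off-down 0.08 shift [ 0.0015  0.0002 -0.0004] turn x [(np.float64(59.7), np.float64(1.042)), (np.float64(-120.3), np.float64(-2.099))] j6 -0.655 F [-0.9 -4.  -1.1] w 0.0132
```

```bash
python3 -m handwheel '[[[0,0,0],[0.11,0,0],0],[[0,0,0],[0.22,0,0],0],[[0,0,0],[0.34,0,0],0],[[0.001,0,0],[0.46,0,0],0],[[0.001,0,0],[0.58,0,0],0],[[0.001,0,0],[0.7,0,0],0],[[0.001,0,0],[0.82,0,0],0],[[0.002,0,0],[0.94,0,0],0]]';  python3 -c "
from h import *
plan((.5397,-.024),.097,-127.3);print(ctrl.sense()['ft_torque'])"
```

```text
t: 3.58
tcp_pos: [0.5391, -0.0252, 0.0968]
tool_rot: [1.603, 0.892, -1.606]
force: [-9.6, -8.3, 7.2]
grip_width: 0.0135
t 3.5833 tcp [ 0.5391 -0.0252  0.0968] jaw deg -31.77 off-down 0.14 shift [-0.0002 -0.0001 -0.0013] turn x [(np.float64(5.5), np.float64(0.096)), (np.float64(-174.5), np.float64(-3.045))] j6 0.291 F [-9.6 -8.3  7.2] w 0.0135
[-1.03556826  1.16149349  0.07193752]
```

```bash
python3 -m handwheel '[[[0,0,0],[0.06,0,0],0],[[0,0,0],[0.11,0,0],0],[[0,0,0],[0.11,0,0],0],[[0,0,0],[0.11,0,0],0],[[0,0,0],[0.11,0,0],0],[[0,0,0],[0.11,0,0],0],[[0,0,0],[0.11,0,0],0],[[0,0,0],[0.11,0,0],0]]';  python3 -c "
from h import *
plan((.5397,-.024),.097,-127.3);print(ctrl.sense()['ft_torque'])"
```

```text
t: 4.25
tcp_pos: [0.5387, -0.025, 0.0966]
tool_rot: [1.673, 0.821, -1.677]
force: [-8.8, -6.4, 6.7]
grip_width: 0.0133
t 4.25 tcp [ 0.5387 -0.025   0.0966] jaw deg -37.71 off-down 0.15 shift [-0.0004  0.0002 -0.0014] turn x [(np.float64(-0.4), np.float64(-0.007)), (np.float64(179.6), np.float64(3.134))] j6 0.395 F [-8.8 -6.4  6.7] w 0.0133
[-0.83988687  1.28348167  0.28951083]
```

The torque has risen to 0.29 N m, so c is at its stop. I'll release it, rise and check.

```bash
python3 -m handwheel '[[[0,0,0],[0,0,0],0.6],[[0,0,0],[0,0,0],0.6],[[0,0,0],[0,0,0],0.6],[[0,0,0],[0,0,0],0.6],[[-0.02,0,0],[0,0,0],0.6],[[-0.05,0,0],[0,0,0],0.6],[[-0.08,0,0],[0,0,0],0.6],[[-0.11,0,0],[0,0,0],0.6]]';  python3 -c "
from h import *
look('scene',save='s2');look('side');plan((.5235,.0948),.17,-163)"
```

```text
t: 4.92
tcp_pos: [0.5396, -0.0239, 0.2067]
tool_rot: [1.676, 0.822, -1.676]
force: [1.2, 0.0, 1.0]
grip_width: 0.051
cover [0.5911 0.0429] [0.192 0.191] 7.72
tilt deg 0.34 zc 0.0813
a 298 z 0.1249 mean [0.6444 0.1125] rect [0.6435 0.1114] [0.043 0.014] nom [0.6429 0.1104] bar 53.6 q 1.29
b 267 z 0.1257 mean [ 0.66   -0.0052] rect [ 0.6584 -0.0067] [0.043 0.014] nom [ 0.6592 -0.0085] bar 26.6 q 0.19
c 175 z 0.1236 mean [ 0.5413 -0.0231] rect [ 0.5404 -0.0241] [0.042 0.014] nom [ 0.5403 -0.0248] bar -128.0 q 1.31
d 234 z 0.1248 mean [0.5258 0.096 ] rect [0.5246 0.0946] [0.042 0.014] nom [0.524  0.0941] bar -161.4 q 0.33
cover [0.5889 0.0426] [0.191 0.191] 7.45
tilt deg 0.62 zc 0.0821
a 67 z 0.1247 mean [0.6324 0.102 ] rect [0.639  0.1088] [0.038 0.014] nom [0.6429 0.1104] bar 67.5 q 1.04
b 141 z 0.1264 mean [ 0.6525 -0.0105] rect [ 0.6558 -0.0083] [0.043 0.014] nom [ 0.6592 -0.0085] bar 24.0 q 0.23
c 175 z 0.1243 mean [ 0.535  -0.0272] rect [ 0.5376 -0.0249] [0.045 0.014] nom [ 0.5403 -0.0248] bar -127.1 q 1.3
d 168 z 0.1254 mean [0.5193 0.0914] rect [0.5213 0.094 ] [0.044 0.015] nom [0.524  0.0941] bar -164.8 q 0.39
t 5.0167 tcp [ 0.5416 -0.0243  0.2101] jaw deg -37.74 off-down 0.54 shift [ 0.0397 -0.0875 -0.083 ] turn x [(np.float64(35.3), np.float64(0.615)), (np.float64(-144.7), np.float64(-2.526))] j6 0.395 F [ 0.8  0.4 -0.5] w 0.0514
```

View pics/s2.png

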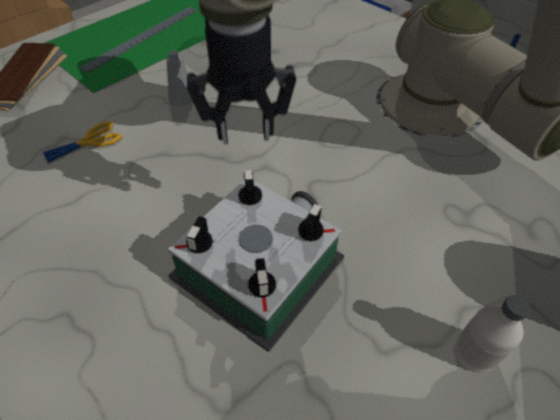

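Scene picture: c's pointer is now outward at (249,175), with q≈1.30. a is still tight, and b and d are unchanged at about 0.2 and 0.35. The gripper is clear. d is next.

```bash
python3 -m handwheel '[[[0,-0.015,-0.015],[0.08,0,0],0.6],[[0,-0.03,-0.03],[0.17,0,0],0.6],[[0,-0.05,-0.045],[0.26,0,0],0.6],[[0,-0.065,-0.06],[0.35,0,0],0.6],[[0.01,-0.08,-0.075],[0.44,0,0],0.6],[[0.025,-0.0875,-0.084],[0.53,0,0],0.6],[[0.04,-0.0875,-0.084],[0.615,0,0],0.6],[[0.04,-0.0875,-0.084],[0.615,0,0],0.6]]'; python3 -c "
from h import *
plan((.5233,.0945),.097,-163);look('wrist',save='w3');plan((.5233,.0945),.097,-163)"
```

```text
t: 5.68
tcp_pos: [0.5204, 0.0967, 0.1624]
tool_rot: [2.058, 0.308, -2.069]
force: [-0.2, 0.7, -0.7]
grip_width: 0.0514
t 5.6833 tcp [0.5204 0.0967 0.1624] jaw deg -73.08 off-down 0.32 shift [ 0.0654  0.0031 -0.0024] turn x [(np.float64(-0.1), np.float64(-0.001)), (np.float64(179.9), np.float64(3.14))] j6 1.235 F [-0.2  0.7 -0.7] w 0.0514
cover [0.5854 0.0421] [0.18 0.19] 7.79
tilt deg 0.15 zc 0.0829
a 1204 z 0.1259 mean [0.6327 0.101 ] rect [0.6356 0.102 ] [0.021 0.015] nom [0.6429 0.1104] bar 81.2 q 0.8
b 59 z 0.12 mean [ 0.6447 -0.0062] rect [ 0.6486 -0.004 ] [0.027 0.002] nom [ 0.6592 -0.0085] bar -152.1 q 3.3
c 1894 z 0.1249 mean [ 0.5397 -0.0224] rect [ 0.5395 -0.0241] [0.043 0.015] nom [ 0.5403 -0.0248] bar -128.0 q 1.31
d 1929 z 0.1263 mean [0.5245 0.0948] rect [0.5235 0.0945] [0.041 0.014] nom [0.524  0.0941] bar -161.7 q 0.33
t 5.7333 tcp [0.5212 0.0962 0.164 ] jaw deg -72.87 off-down 0.2 shift [ 0.067   0.0023 -0.0018] turn x [(np.float64(0.1), np.float64(0.002)), (np.float64(-179.9), np.float64(-3.139))] j6 1.231 F [0.7 0.4 0.4] w 0.0512
```

View pics/w3.png

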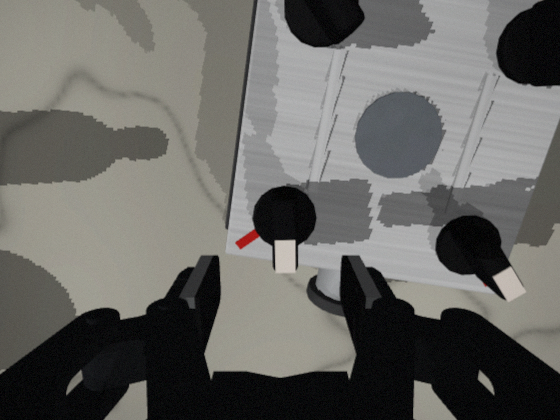

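d's bar (285,250) lies between the fingers (213 to 348). I'll descend part-way and let it settle.

```bash
python3 -m handwheel '[[[0.01,0.0015,-0.0015],[0,0,0],0.6],[[0.025,0.0015,-0.0015],[0,0,0],0.6],[[0.04,0.0015,-0.0015],[0,0,0],0.6],[[0.05,0.0015,-0.0015],[0,0,0],0.6],[[0.05,0.0015,-0.0015],[0,0,0],0.6],[[0.05,0.0015,-0.0015],[0,0,0],0.6],[[0.05,0.0015,-0.0015],[0,0,0],0.6],[[0.05,0.0015,-0.0015],[0,0,0],0.6]]'; python3 -c "
from h import *
plan((.5233,.0945),.0965,-162.5)"
```

```text
t: 6.4
tcp_pos: [0.5244, 0.0947, 0.1162]
tool_rot: [2.063, 0.308, -2.06]
force: [0.4, 0.0, 0.9]
grip_width: 0.0512
t 6.4 tcp [0.5244 0.0947 0.1162] jaw deg -72.98 off-down 0.11 shift [ 0.0197 -0.0001  0.0011] turn x [(np.float64(-0.5), np.float64(-0.008)), (np.float64(179.5), np.float64(3.133))] j6 1.23 F [0.4 0.  0.9] w 0.0512
```

```bash
python3 -m handwheel '[[[0.01,0,0.001],[0,0,0],0.6],[[0.0195,0,0.001],[0,0,0],0.6],[[0.0195,0,0.001],[0,0,0],0.6],[[0.0195,0,0.001],[0,0,0],0.3],[[0.0195,0,0.001],[0,0,0],0],[[0.0195,0,0.001],[0,0,0],0],[[0.0195,0,0.001],[0,0,0],0],[[0.0195,0,0.001],[0,0,0],0]]' 40;  python3 -c "
from h import *
plan((.5233,.0945),.096,142.6)"
python3 -m handwheel '[[[0,0,0],[0.11,0,0],0],[[0,0,0],[0.22,0,0],0],[[0,0,0],[0.34,0,0],0],[[0,0,0],[0.46,0,0],0],[[0,0,0],[0.58,0,0],0],[[0,0,0],[0.7,0,0],0],[[0.001,0,0],[0.8,0,0],0],[[0.001,0,0],[0.88,0,0],0]]';  python3 -c "
from h import *
plan((.5233,.0945),.096,142.6);print(ctrl.sense()['ft_torque'])"
```

```text
t: 7.07
tcp_pos: [0.523, 0.0948, 0.0962]
tool_rot: [2.063, 0.309, -2.061]
force: [-0.3, 1.9, 1.5]
grip_width: 0.0136
t 7.0667 tcp [0.523  0.0948 0.0962] jaw deg -72.99 off-down 0.04 shift [ 0.0002  0.0003 -0.0002] turn x [(np.float64(54.4), np.float64(0.95)), (np.float64(-125.6), np.float64(-2.192))] j6 1.23 F [-0.3  1.9  1.5] w 0.0136
t: 7.73
tcp_pos: [0.523, 0.0948, 0.095]
tool_rot: [-1.887, 0.571, 1.886]
force: [-0.7, 1.6, 0.2]
grip_width: 0.0137
t 7.7333 tcp [0.523  0.0948 0.095 ] jaw deg -123.69 off-down 0.03 shift [-0.001   0.     -0.0004] turn x [(np.float64(3.7), np.float64(0.065)), (np.float64(-176.3), np.float64(-3.077))] j6 2.115 F [-0.7  1.6  0.2] w 0.0137
[ 0.20821504 -0.08108504  0.11909494]
```

```bash
python3 -m handwheel '[[[0,0,0],[0.04,0,0],0],[[0,0,0],[0.08,0,0],0],[[0,0,0],[0.09,0,0],0],[[0,0,0],[0.09,0,0],0],[[0,0,0],[0.09,0,0],0],[[0,0,0],[0.09,0,0],0],[[0,0,0],[0.09,0,0],0],[[0,0,0],[0.09,0,0],0]]';  python3 -c "
from h import *
plan((.5233,.0945),.096,142.6);print(ctrl.sense()['ft_torque'])"
python3 -m handwheel '[[[0,0,0],[0,0,0],0.6],[[0,0,0],[0,0,0],0.6],[[0,0,0],[0,0,0],0.6],[[0,0,0],[0,0,0],0.6],[[-0.02,0,0],[0,0,0],0.6],[[-0.05,0,0],[0,0,0],0.6],[[-0.08,0,0],[0,0,0],0.6],[[-0.1,0,0],[0,0,0],0.6]]';  python3 -c "
from h import *
look('scene');plan((.6577,-.0073),.16,25.5)"
```

```text
t: 8.4
tcp_pos: [0.523, 0.0947, 0.0949]
tool_rot: [-1.833, 0.641, 1.833]
force: [0.9, 3.4, 0.9]
grip_width: 0.0133
t 8.4 tcp [0.523  0.0947 0.0949] jaw deg -128.54 off-down 0.03 shift [-0.0011 -0.     -0.0004] turn x [(np.float64(-1.1), np.float64(-0.02)), (np.float64(178.9), np.float64(3.122))] j6 2.2 F [0.9 3.4 0.9] w 0.0133
[ 0.56286249 -0.28328249  0.26759466]
t: 9.07
tcp_pos: [0.5233, 0.0945, 0.1975]
tool_rot: [-1.835, 0.641, 1.83]
force: [0.2, 0.1, 0.3]
grip_width: 0.0513
cover [0.5914 0.0427] [0.191 0.191] 7.73
tilt deg 1.11 zc 0.0806
a 294 z 0.1243 mean [0.6436 0.1129] rect [0.6424 0.1116] [0.043 0.014] nom [0.6429 0.1104] bar 53.7 q 1.28
b 265 z 0.1257 mean [ 0.6597 -0.0053] rect [ 0.6585 -0.0069] [0.043 0.014] nom [ 0.6592 -0.0085] bar 26.7 q 0.19
c 180 z 0.1235 mean [ 0.5417 -0.0227] rect [ 0.5402 -0.0244] [0.042 0.014] nom [ 0.5403 -0.0248] bar -127.7 q 1.31
d 225 z 0.1226 mean [0.5246 0.0957] rect [0.524  0.0953] [0.014 0.041] nom [0.524  0.0941] bar 142.3 q 1.31
t 9.1167 tcp [0.5245 0.0945 0.2006] jaw deg -128.57 off-down 0.47 shift [ 0.0417 -0.0033 -0.1673] turn x [(np.float64(115.9), np.float64(2.023)), (np.float64(-64.1), np.float64(-1.118))] j6 2.2 F [ 0.5 -0.3  3.6] w 0.0515
```

```bash
python3 -m handwheel '[[[0,0,-0.02],[-0.11,0,0],0.6],[[0,0,-0.04],[-0.22,0,0],0.6],[[0,0,-0.065],[-0.34,0,0],0.6],[[0,-0.001,-0.09],[-0.46,0,0],0.6],[[0,-0.002,-0.115],[-0.58,0,0],0.6],[[0,-0.003,-0.14],[-0.7,0,0],0.6],[[0,-0.003,-0.155],[-0.82,0,0],0.6],[[0,-0.003,-0.167],[-0.94,0,0],0.6]]'; python3 -c "
from h import *
plan((.6583,-.0078),.16,25.5)"
python3 -m handwheel '[[[0.005,0,0],[-0.09,0,0],0.6],[[0.015,0,0],[-0.18,0,0],0.6],[[0.03,0,0],[-0.18,0,0],0.6],[[0.04,0,0],[-0.18,0,0],0.6],[[0.04,0,0],[-0.18,0,0],0.6],[[0.04,0,0],[-0.18,0,0],0.6],[[0.04,0,0],[-0.18,0,0],0.6],[[0.04,0,0],[-0.18,0,0],0.6]]'; python3 -c "
from h import *
look('wrist',save='w4');plan((.6583,-.0078),.115,25.5)"
```

```text
t: 9.78
tcp_pos: [0.6561, -0.0085, 0.1939]
tool_rot: [2.075, 0.284, -2.077]
force: [0.3, 0.7, -0.3]
grip_width: 0.0511
t 9.7833 tcp [ 0.6561 -0.0085  0.1939] jaw deg -74.44 off-down 0.05 shift [ 0.0339 -0.     -0.0023] turn x [(np.float64(170.1), np.float64(2.968)), (np.float64(-9.9), np.float64(-0.173))] j6 1.106 F [ 0.3  0.7 -0.3] w 0.0511
t: 10.45
tcp_pos: [0.6557, -0.0072, 0.1558]
tool_rot: [1.975, 0.448, -1.972]
force: [0.2, 0.2, 0.4]
grip_width: 0.0513
cover [0.5906 0.0429] [0.19  0.191] 7.65
tilt deg 0.9 zc 0.0823
a 2840 z 0.1257 mean [0.6432 0.11  ] rect [0.6419 0.1107] [0.043 0.015] nom [0.6429 0.1104] bar 53.4 q 1.29
b 2097 z 0.1275 mean [ 0.6595 -0.007 ] rect [ 0.6578 -0.0077] [0.042 0.014] nom [ 0.6592 -0.0085] bar 26.6 q 0.19
c hidden
d 281 z 0.1232 mean [0.5257 0.0992] rect [0.5285 0.0983] [0.005 0.033] nom [0.524  0.0941] bar 146.7 q 1.23
t 10.5 tcp [ 0.6556 -0.0072  0.1557] jaw deg -64.4 off-down 0.09 shift [ 0.0407  0.0017 -0.0021] turn x [(np.float64(-179.9), np.float64(-3.14)), (np.float64(0.1), np.float64(0.002))] j6 0.933 F [-0.7 -0.8  0. ] w 0.0511
```

View pics/w4.png

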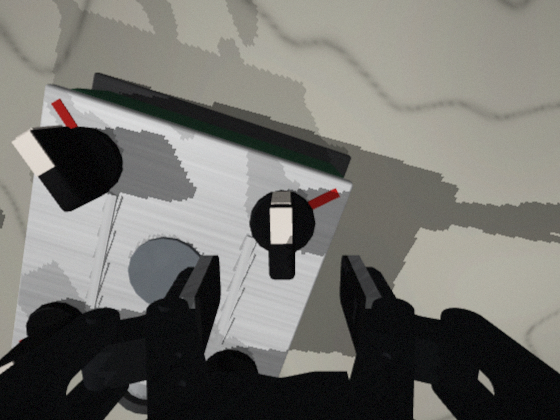

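b's bar (281,235) is centred between the fingers (210 to 350), and its pointer has about 62° to go clockwise to the red line at (322,198). Now I'll descend and grip.

```bash
python3 -m handwheel '[[[0.015,0.001,-0.002],[-0.015,0,0],0.6],[[0.03,0.0015,-0.002],[-0.015,0,0],0.6],[[0.045,0.0015,-0.002],[-0.015,0,0],0.6],[[0.0575,0.0015,-0.002],[-0.015,0,0],0.6],[[0.0575,0.0015,-0.002],[-0.015,0,0],0.5],[[0.0575,0.0015,-0.002],[-0.015,0,0],0],[[0.0575,0.0015,-0.002],[-0.015,0,0],0],[[0.0575,0.0015,-0.002],[-0.015,0,0],0]]' 40; python3 -c "
from h import *
plan((.658,-.0077),.097,-37.2)"
```

```text
t: 11.17
tcp_pos: [0.658, -0.0075, 0.0983]
tool_rot: [1.965, 0.462, -1.963]
force: [0.8, -0.7, -3.0]
grip_width: 0.0134
t 11.1667 tcp [ 0.658  -0.0075  0.0983] jaw deg -63.53 off-down 0.07 shift [0.0013 0.0002 0.0001] turn x [(np.float64(-116.3), np.float64(-2.03)), (np.float64(63.7), np.float64(1.111))] j6 0.918 F [ 0.8 -0.7 -3. ] w 0.0134
```

```bash
python3 -m handwheel '[[[0,0,0],[0.11,0,0],0],[[0,0,0],[0.22,0,0],0],[[0,0,0],[0.34,0,0],0],[[0.001,0,0],[0.46,0,0],0],[[0.001,0,0],[0.58,0,0],0],[[0.001,0,0],[0.7,0,0],0],[[0.002,0,0],[0.82,0,0],0],[[0.002,0,0],[0.94,0,0],0]]'
python3 -m handwheel '[[[0,0,0],[0.08,0,0],0],[[0,0,0],[0.14,0,0],0],[[0,0,0],[0.18,0,0],0],[[0,0,0],[0.18,0,0],0],[[0,0,0],[0.18,0,0],0],[[0,0,0],[0.18,0,0],0],[[0,0,0],[0.18,0,0],0],[[0,0,0],[0.18,0,0],0]]';  python3 -c "
from h import *
plan((.658,-.0077),.096,-37.2);print(ctrl.sense()['ft_torque'])"
```

```text
t: 11.83
tcp_pos: [0.6585, -0.0082, 0.0968]
tool_rot: [-1.954, 0.482, 1.948]
force: [0.2, -1.7, 1.6]
grip_width: 0.0131
t: 12.5
tcp_pos: [0.6585, -0.0083, 0.0962]
tool_rot: [-1.845, 0.629, 1.84]
force: [1.9, -4.8, 5.1]
grip_width: 0.0134
t 12.5 tcp [ 0.6585 -0.0083  0.0962] jaw deg -127.67 off-down 0.15 shift [ 0.0002 -0.0002  0.0007] turn x [(np.float64(179.5), np.float64(3.133)), (np.float64(-0.5), np.float64(-0.008))] j6 2.037 F [ 1.9 -4.8  5.1] w 0.0134
[-0.52921489 -0.05290719  0.1714033 ]
```

Torque is rising, so b is at its stop. I'll release it, rise and check everything.

```bash
python3 -m handwheel '[[[0,0,0],[0.02,0,0],0],[[0,0,0],[0.02,0,0],0],[[0,0,0],[0.02,0,0],0.6],[[0,0,0],[0.02,0,0],0.6],[[0,0,0],[0.02,0,0],0.6],[[0,0,0],[0.02,0,0],0.6],[[-0.02,0,0],[0.02,0,0],0.6],[[-0.05,0,0],[0.02,0,0],0.6]]'
python3 -m handwheel '[[[-0.03,0,0],[0,0,0],0.6],[[-0.06,0,0],[0,0,0],0.6],[[-0.09,0,0],[0,0,0],0.6],[[-0.1,0,0],[0,0,0],0.6],[[-0.1,0,0],[0,0,0],0.6],[[-0.1,0,0],[0,0,0],0.6],[[-0.1,0,0],[0,0,0],0.6],[[-0.1,0,0],[0,0,0],0.6]]'
python3 -c "
from h import *
look('scene',save='s5');look('side');look('wrist')"
```

```text
t: 13.17
tcp_pos: [0.6563, -0.0071, 0.1428]
tool_rot: [-1.823, 0.646, 1.837]
force: [0.1, -0.2, 0.1]
grip_width: 0.0511
t: 13.83
tcp_pos: [0.6573, -0.0075, 0.2431]
tool_rot: [-1.826, 0.646, 1.833]
force: [-0.3, 0.1, 0.3]
grip_width: 0.0515
cover [0.5919 0.0427] [0.191 0.191] 7.7
tilt deg 0.26 zc 0.0798
a 289 z 0.1234 mean [0.6444 0.1122] rect [0.6436 0.1114] [0.042 0.014] nom [0.6429 0.1104] bar 53.8 q 1.28
b 256 z 0.1233 mean [ 0.6599 -0.007 ] rect [ 0.6595 -0.0075] [0.015 0.042] nom [ 0.6592 -0.0085] bar -37.2 q 1.3
c 179 z 0.1236 mean [ 0.5416 -0.0227] rect [ 0.5406 -0.0239] [0.042 0.014] nom [ 0.5403 -0.0248] bar -127.4 q 1.3
d 238 z 0.1234 mean [0.5249 0.0957] rect [0.5242 0.0952] [0.015 0.043] nom [0.524  0.0941] bar 142.3 q 1.31
cover [0.5892 0.0429] [0.192 0.191] 7.59
tilt deg 0.55 zc 0.0806
a 100 z 0.1242 mean [0.6382 0.1079] rect [0.64   0.1092] [0.042 0.014] nom [0.6429 0.1104] bar 55.9 q 1.25
b 157 z 0.124 mean [ 0.6549 -0.0101] rect [ 0.6565 -0.0082] [0.016 0.041] nom [ 0.6592 -0.0085] bar -38.9 q 1.33
c 175 z 0.1245 mean [ 0.535  -0.0272] rect [ 0.5374 -0.0252] [0.043 0.014] nom [ 0.5403 -0.0248] bar -127.2 q 1.3
d 169 z 0.124 mean [0.5196 0.093 ] rect [0.5218 0.0941] [0.016 0.042] nom [0.524  0.0941] bar 141.3 q 1.33
cover [0.5904 0.0431] [0.19 0.19] 7.7
tilt deg 0.21 zc 0.0814
a 64 z 0.1231 mean [0.6563 0.12  ] rect [0.6566 0.1201] [0.01  0.003] nom [0.6429 0.1104] bar 64.5 q 1.1
b 974 z 0.125 mean [ 0.6592 -0.0094] rect [ 0.6583 -0.0087] [0.014 0.043] nom [ 0.6592 -0.0085] bar -37.2 q 1.3
c 246 z 0.1252 mean [ 0.534  -0.0373] rect [ 0.5339 -0.0374] [0.02 0.01] nom [ 0.5403 -0.0248] bar -149.1 q 1.68
d 235 z 0.1244 mean [0.5362 0.0843] rect [0.5349 0.085 ] [0.013 0.014] nom [0.524  0.0941] bar 72.4 q 2.53
```

View pics/s5.png

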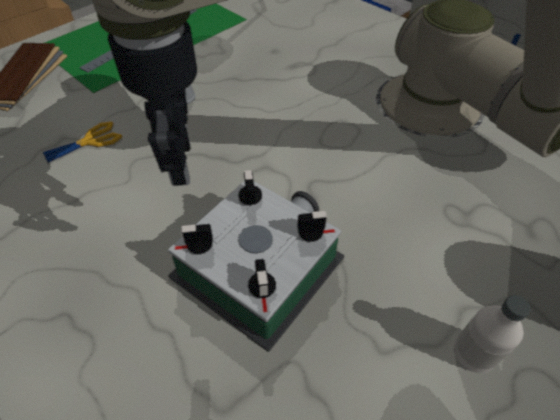

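All four pointers point outward along their red lines: a (262,280), b (198,236), c (249,180) and d (313,224). The four bar tops are level within 0.3 mm, and the gripper is clear.

```bash
python3 -c "
from h import *
print(ctrl.sign_off())"
```

```text
the job is handed in; nothing more can be done
None
```

The round is finished and handed in at about 14 s of the 48 s allowed. I turned c (opposite the tight a) home first, then d, then b, each in a single grip. I released after the twisting moment rose at the end of each turn: 0.29, 0.27 and 0.17 N m.

- **Order:** with c home at about 1.30 rad, the scene camera read b 0.19, d 0.33 and a 1.29. That meets the on-the-way condition.
- **Screws at the end:** the scene camera read a 1.28, b 1.30, c 1.30 and d 1.31. The side camera agreed to within 0.03 rad.
- **Cover:** the four bar tops were at 123.3 to 123.6 mm. The tilt fit gave 0.26° (scene) and 0.21° (wrist).
- **Gripper:** it was open and about 12 cm above the bars, with force near zero.

**Checks that disagreed:**
- The side camera's tilt fit gave 0.55°, above the half-degree limit. It also read 0.55° at the start, when the wrist and scene fits read 1.1° and 1.4°, so I took that as its own bias. Its four bar tops agreed within 0.5 mm.
- The last wrist readings of a, c and d (1.10, 1.68 and 2.53) were of partly hidden or cropped bars, so I ignored them. The wrist reading of b was 1.30.

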